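Shut the equipment case and hold the barcode scanner on its label

ROBOT

A 6-joint arm with a two-finger parallel gripper is mounted at the origin on the work surface. World frame = base frame: x ahead of the robot, y to its left, z up, the work surface at z = 0. Lengths are in m, angles in rad, forces in N, time in s.
With the tool pointing down it reaches from about 0.325 to 0.775 m from the base axis. Payload 5.5 kg.
Tool frame: the origin (TCP) lies on the centre line of the jaws, within the pads' length; the fingertips stand 22 mm ahead of it and the grasp point (between the pads) lies 3 mm ahead of it; z points along the fingers, y is the line along which they close (so a half turn about z gives the same grasp; the last joint's range is limited). The gripper opens to 88 mm and grips with 3 to 60 N. Pads are 20 mm wide; open, the fingers measure 115 mm over their backs; the gripper's body (75 mm by 178 mm) begins 61 mm behind the grasp point.
Start: joints at [1.229, 0.091, 1.231, -0, 1.82, -0.057], TCP at [0.169, 0.576, 0.245] pointing down, gripper open.
Joint ranges: [-2.87, 2.87], [-0.86, 2.18], [0.17, 2.46], [-1.51, 4.65], [0.06, 2.69], [-2.65, 2.65]. Speed limits (rad/s): [2.57, 2.57, 3.01, 3.14, 3.14, 3.14].

INTERFACE

Orientations are given as a unit quaternion [w, x, y, z].
In Python, from bench import manip gives the robot as it stands. The module is installed in compiled form; this text tells all that it offers.
- The arm moves only by the shell command python3 -m pendant 'ROWS'. ROWS is JSON, a list of rows, each a list of 5 numbers: the shift along the tool's x, y, z in m, then the turn about the tool's z in degrees, then the opening, from 0 (shut) to 1 (fully open). A call has 1 to 10 rows; each row is the pose to reach, as a shift and turn from the pose commanded when the call began, along the tool's axes at that moment; what a row does not reach only later rows make up. A row lasts 1/8 s, in which the tool goes at most 62.5 mm and 10.7 degrees, less where a joint would pass 70% of its speed; a pose out of reach is approached as far as the arm can. A call with a gripper value outside its range is refused whole. The fingers move at their own pace and stop on an object; the grip force is fixed at half the most. Time passes only in rows, so rows that repeat a pose let the fingers close. It gives the time, the measured TCP pose, the force, the opening and the grip force at its end, in the units of the state.
- manip.observe(): the state, without advancing time (a new reading comes with each control period).
- manip.grab_frame(name): name is "scene" or "top" or "wrist"; returns the picture (384x512x3 uint8, red, green, blue); there is no depth.
- manip.camera_info(name): a dict with "fovy" (degrees; the focal length in pixels is half the picture's height over the tangent of half this angle, whatever the lens; pixels are square), "cx", "cy" (the principal point, pixels), "world_from_camera" (4x4, takes a point from camera to world coordinates). Camera axes: x right, y down, z forward; pixel columns grow to the right and rows downward; lengths in m; the calibration is good to about 2 mm. A picture is of the moment at which its call begins: read the wrist's pose just before it. camera_info takes no time and is no camera call; for the wrist camera it gives the pose at the moment of the call.
- manip.finish_job(): hands the job in; it is judged then, once.
The state is a dict: "clock": time; "joint_positions": joint angles; "joint_vel": joint speeds; "joint_efforts": joint torques, N m; "position": TCP position; "tcp_rot": TCP orientation; "ft_force": force on the tool from outside, world axes, zero at the start; "ft_torque": the same for the moment, N m; "gripper_width": opening from 0.0 (shut) to 1.0 (fully open); "finger_force": force on a finger pad.
Only numpy, scipy, OpenCV 4.12 (cv2) and the standard library are available. Lean on these libraries where they do the work, as an engineer would, in place of code of your own. Each camera call takes 0.05 s, during which the arm holds its last target. There are 200 camera calls.

TASK

The packed equipment case is being booked out: lower its open lid gently until it is fully shut, then draw the cordless barcode scanner straight up out of its charging cradle and hold it over the case with its nose turned steeply down (at least 45 degrees below level), its window about 12 cm from the label on the lid and pointing at the label's middle. Finish there, still holding the scanner motionless in the air and clear of everything: do not let it go or put it down. Do not let the scanner fall on the bench or strike the case, and leave the bottle, tape roll, carton and tumbler where they stand.

Things in the scene. Friction and masses are not known exactly. Their poses are not given: they have to be found in the camera images.
- case: Grey case, 204 deep (its x) x 290 wide (y) x 85 mm high without lid, fixed to the bench. Origin: centre of its underside; the front with two orange latches faces its own -x (towards the robot, yaw within 0.3 rad). Hinge line: along y at the far upper edge, x = +102, z = 85 mm in the case's frame. Foam and two handheld terminals inside stay below the rim.
- lid (a joint): Angle of the case's blue lid about its hinge: 0 = fully shut on its stop, 1.57 = upright, stop at 1.75. Starts between 1.05 and 1.55. Slab 204 x 290 x 16 mm, 0.35 kg; its torque hinges (0.5 N m) hold it at any angle and do not spring back, so push it down all the way with 1 to 5 N on its outer face. Shut, its upper face is 101 mm above the bench.
- lid_edge (a point): Middle of the lid's free edge, half way through its 16 mm thickness, 204 mm from the hinge. Axes of the lid: x from free edge to hinge, y along the hinge, z out of the lid's outer (upper) face. A finger lip 100 mm wide and 11 mm thick stands 14 mm out from the middle of this edge.
- label (a point): Middle of the white barcode label (70 x 110 mm, black bars) on the lid's outer face, 102 mm from the hinge line and from the free edge. Axes of the lid; z points out of the label, straight up once the lid is shut.
- cradle: Black charging cradle, fixed to the bench: base plate 125 x 105 x 16 mm, and on it a socket block 66 x 56 mm, its top 66 mm above the bench. The pocket in it (44 x 34 mm) is 42 mm deep, floor 24 mm above the bench. Origin: on the bench, under the pocket's centre; same axes as the scanner standing in it.
- scanner: Cordless pistol-shaped barcode scanner, 0.19 to 0.31 kg, standing loose in the cradle. Origin: centre of the underside of its 40 x 30 mm foot. Standing: z up, nose to its own -x (level, towards the robot, yaw within 0.5 rad). Foot clear of the pocket once raised 45 mm. Pale head 50 mm wide (y), z 119 to 165, x -33 to +45 mm; black nose hood 62 mm wide, x -75 to -33 mm. Handle below, 29 mm wide.
- scanner_grip (a point): Centre of the pale head (scanner frame: x 0, y 0, z 142 mm), a good place to grip it from above across its 50 mm width (closing along the scanner's y). Axes as the scanner. Centre of mass is about 25 mm below it.
- scanner_window (a point): Middle of the dark red window in the nose (scanner frame: x -76, y 0, z 142 mm). The scanner looks out of it along the scanner's own -x. Axes as the scanner.
- bottle: Clear water bottle with a blue cap, 64 mm diameter, 200 mm high, upright; origin: centre of its underside. Leave alone.
- tape: Roll of brown packing tape lying flat, 104 mm diameter, 48 mm high; origin: centre of its underside. Leave alone.
- carton: Small brown cardboard carton 120 x 100 x 70 mm; origin: centre of its underside. Leave alone.
- tumbler: Dark teal drinking tumbler, 76 mm diameter, 160 mm high, upright; origin: centre of its underside. Leave alone.
There are look-alikes about, which are no part of the job. What is shaped like the scanner but blue, pink or turquoise is not meant.

How it is judged:
On the way, in this order (a step that is already met when the one before it is completed fails the run):
1. the lid is fully shut while the scanner still stands in its cradle (value of joint lid below 0.04 rad and z of scanner in the frame of cradle below 0.05 m), for 0.2 s.
2. the scanner is drawn up out of the cradle (z of scanner in the frame of cradle above 0.07 m and contact force between scanner and the fingers above 0.5 N), for 0.1 s.
At the end, for the whole second after the job is handed in: Lid shut (within 0.04 rad). Scanner still, held in the fingers, touching nothing else, window over 150 mm up, looking down at the label: within 50 degrees of square-on, line of sight within 30 mm of the label's middle (along scanner y and z), window 80 to 220 mm from it (value of joint lid below 0.04 rad and x of label in the frame of scanner_window between -0.22 and -0.08 m and y of label in the frame of scanner_window between -0.03 and 0.03 m and z of label in the frame of scanner_window between -0.03 and 0.03 m and angle between the x axis of scanner_window and the z axis of label, either way round below 0.87 rad and height (world z) of scanner_window above 0.15 m and contact force between scanner and the fingers above 0.5 N and contact force between scanner and case below 0.2 N and contact force between scanner and cradle below 0.2 N and contact force between scanner and bottle below 0.2 N and contact force between scanner and tape below 0.2 N and contact force between scanner and carton below 0.2 N and contact force between scanner and tumbler below 0.2 N and contact force between scanner and table below 0.2 N and height (world z) of scanner above 0.1 m and linear speed of scanner below 0.03 m/s and angular speed of scanner below 0.2 rad/s); the arm keeps its last pose, push and grip.
It fails at once if the lid is slammed (faster than 1.5 rad/s over the last 0.35 rad) (value of joint lid below 0.35 rad and velocity of joint lid below -1.5 rad/s).
It fails at once if the scanner falls on the bench (contact force between scanner and table above 0.5 N).
It fails at once if the scanner strikes the case (contact force between scanner and case above 3 N).
It fails at once if a bystander is disturbed (moved more than 25 mm) (distance of any of bottle, tape, carton, tumbler from where it was at the start of the episode above 0.025 m).
It also fails if it takes over 61 s, if anything falls off the work surface, if the arm or the gripper's body presses on something with over 40 N, if the wrist force passes 120 N, or if a joint passes its speed limit or range.

## Working session

There is one attempt and no reset: what is moved stays moved. The work goes in short steps, Python scripts to look and compute and a shell command to move; the robot and the scene stay as the last step left them, time stands still between calls to the robot, and variables do not carry over. Pictures are saved under pics/ and viewed, at most 10 in all, crops included, and the job is handed in when it is done.

```bash
mkdir -p pics; cat > h.py <<'E'
from bench import manip
import numpy as np, cv2, json
from scipy.spatial.transform import Rotation as R
def snap(n,f):
    im=manip.grab_frame(n); cv2.imwrite('pics/'+f,im[:,:,::-1]); return im
def ray(info,u,v):
    f=192/np.tan(np.radians(info['fovy'])/2); T=np.array(info['world_from_camera'])
    d=T[:3,:3]@np.array([(u-info['cx'])/f,(v-info['cy'])/f,1]); return T[:3,3],d
def atz(info,u,v,z):
    o,d=ray(info,u,v); return o+d*(z-o[2])/d[2]
def proj(info,p):
    f=192/np.tan(np.radians(info['fovy'])/2); T=np.array(info['world_from_camera'])
    q=(np.atleast_2d(p)-T[:3,3])@T[:3,:3]; return np.c_[info['cx']+f*q[:,0]/q[:,2],info['cy']+f*q[:,1]/q[:,2]]
E
python3 - <<'E'
from h import *
a=snap('scene','s0.png');b=snap('top','t0.png')
for n in('scene','top'):
    i=manip.camera_info(n); print(n,i['fovy'],i['cx'],i['cy'],np.round(i['world_from_camera'],3).tolist())
s=manip.observe(); print({k:np.round(v,3).tolist() for k,v in s.items()})
E
```

```text
scene 53.44312659415643 255.26556882913962 189.6452070273085 [[0.244, 0.815, -0.526, 1.187], [0.97, -0.214, 0.119, -0.155], [-0.016, -0.539, -0.842, 1.169], [0.0, 0.0, 0.0, 1.0]]
top 51.7361294197054 254.02527676842453 185.09972940790144 [[-0.008, -0.983, 0.184, 0.252], [-1.0, 0.011, 0.015, -0.01], [-0.017, -0.184, -0.983, 1.6], [0.0, 0.0, 0.0, 1.0]]
{'clock': 0.1, 'joint_positions': [1.229, 0.092, 1.232, 0.0, 1.82, -0.057], 'joint_vel': [-0.001, -0.002, -0.003, 0.001, 0.002, 0.001], 'joint_efforts': [0.002, -44.786, -40.757, 0.07, 0.028, -0.0], 'position': [0.169, 0.576, 0.244], 'tcp_rot': [-0.0, 0.142, 0.99, -0.001], 'ft_force': [0.08, 0.492, -1.004], 'ft_torque': [-0.051, 0.027, -0.032], 'finger_force': 0.0, 'gripper_width': 1.0}
```

View pics/s0.png

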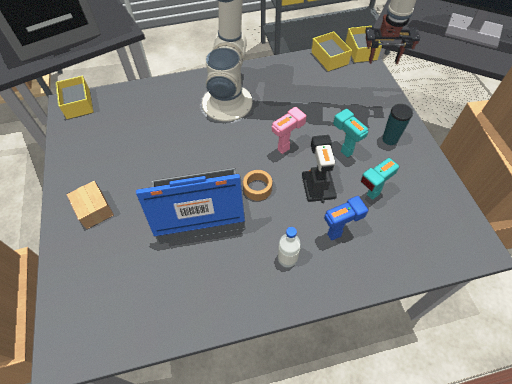

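View pics/t0.png

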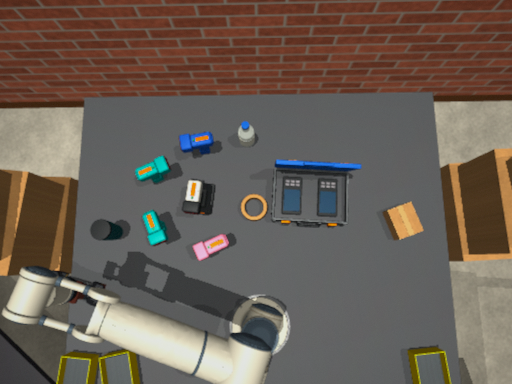

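Scene picture: the case stands at (195,205) with its blue lid open, and the pale scanner in its black cradle is at (323,160). In the top picture they are at (310,195) and (197,195). The look-alikes in the scene picture are pink (288,128), turquoise (350,130) and (378,175), and blue (345,215). Only the one at (323,160) has a pale head and stands in the cradle, so it is the one meant. I'll confirm that in a crop.

```bash
python3 - <<'E'
import cv2,numpy as np
t=cv2.imread('pics/t0.png');s=cv2.imread('pics/s0.png')
a=cv2.resize(t[150:235,170:370],(800,340),interpolation=cv2.INTER_CUBIC)
b=cv2.resize(s[130:210,290:370],(260,260),interpolation=cv2.INTER_CUBIC)
c=cv2.resize(s[160:250,130:260],(375,260),interpolation=cv2.INTER_CUBIC)
o=np.zeros((600,800,3),np.uint8);o[:340]=a;o[340:,:260]=b;o[340:,280:655]=c
cv2.imwrite('pics/c0.png',o)
E
```

```text
(no output)
```

View pics/c0.png

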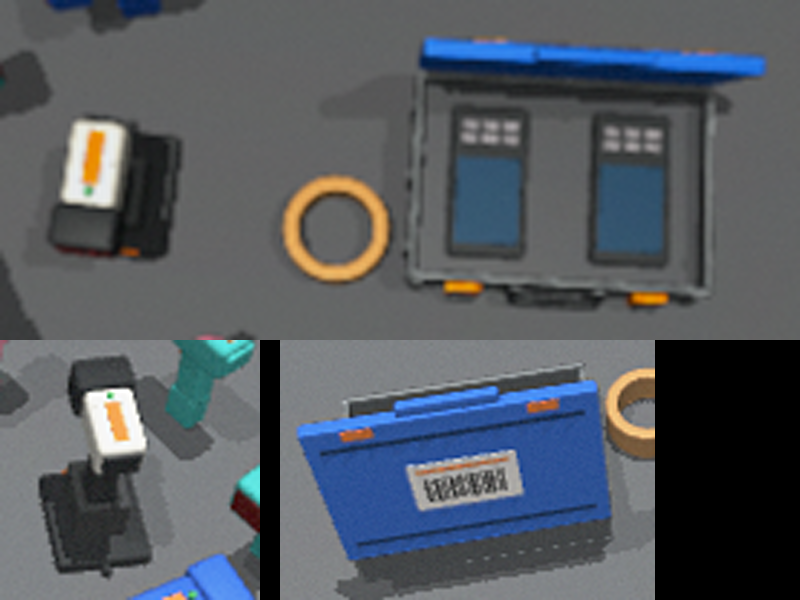

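The crop confirms it: the target has a pale head with a black hood and stands in the black cradle, with its nose towards the robot. The lid is nearly upright. Next I'll fit the poses from the corner pixels.

```bash
cat > fit.py <<'E'
from h import *
from scipy.optimize import least_squares
T=manip.camera_info('top');S=manip.camera_info('scene')
tp=lambda L:np.array([(170+x/4-.4,150+y/4-.4) for x,y in L])
sc=lambda L:np.array([(130+(x-280)/2.885-.4,160+(y-340)/2.885-.4) for x,y in L])
ss=lambda L:np.array([(290+x/3.25-.4,130+(y-340)/3.25-.4) for x,y in L])
def Rz(y): return R.from_euler('z',y).as_matrix()
def lid(p,L):
    x,y,w,a=p; c,s=np.cos(a),np.sin(a)
    L=np.array(L); l=np.c_[.102+L[:,0]*c+L[:,2]*s, L[:,1], .085-L[:,0]*s+L[:,2]*c]
    return l@Rz(w).T+[x,y,0]
def rim(p,L): return np.array(L)@Rz(p[2]).T+[p[0],p[1],0]
h=.145
def res(p):
    r=[]
    r.append(proj(T,rim(p,[[-.102,h,.085],[-.102,-h,.085]]))-tp([(410,278),(708,295)]))
    r.append(proj(S,lid(p,[[-.204,-h,.016],[-.204,h,.016],[0,-h,.016],[0,h,.016]]))-sc([(300,428),(597,382),(352,558),(608,520)]))
    r.append(proj(S,lid(p,[[-.137,-.055,.016],[-.137,.055,.016],[-.067,.055,.016],[-.067,-.055,.016]]))-sc([(407,467),(517,450),(523,495),(418,512)]))
    return np.concatenate(r).ravel()
q=least_squares(res,[.4,-.2,0,1.3],loss='soft_l1'); print('case',q.x.round(4)); print(res(q.x).reshape(-1,2).round(1).tolist())
def sres(p):
    b=lambda L:np.array(L)@Rz(p[2]).T+[p[0],p[1],0]
    r1=proj(T,b([[.045,.025,.165],[.045,-.025,.165],[-.033,.025,.165],[-.033,-.025,.165]]))-tp([(78,118),(130,122),(62,205),(120,210)])
    r2=proj(S,b([[-.033,-.025,.165],[-.033,.025,.165],[.045,-.025,.165],[.045,.025,.165]]))-ss([(83,395),(130,388),(97,460),(146,450)])
    return np.concatenate([r1,r2]).ravel()
g=least_squares(sres,[.45,.2,0]); print('scan',g.x.round(4)); print(sres(g.x).reshape(-1,2).round(1).tolist())
for n,u,v,z in(('bottle cap',246,126,.2),('tape',254,207,.048),('tumb',104,229,.16),('pinkhead',211,246,.16),('blue',197,142,.16),('turq1',152,169,.16),('turq2',154,227,.16)): print(n,atz(T,u,v,z).round(3))
np.save('case.npy',q.x);np.save('scan.npy',g.x)
print('lip',lid(q.x,[[-.204,0,.016],[-.218,0,.008],[-.15,0,.016]]).round(3))
E
python3 fit.py
```

```text
case [ 0.4959 -0.2008 -0.0705  1.3504]
[[-1.4, -0.4], [0.2, -0.0], [-1.0, 1.1], [0.2, 0.9], [-1.1, 1.9], [1.6, -0.0], [-0.3, -1.0], [-0.7, -1.1], [0.3, -0.8], [0.6, -0.8]]
scan [ 0.4905  0.2381 -0.1233]
[[-1.1, 2.2], [-0.8, 2.7], [-0.2, 1.2], [-1.2, 1.5], [-0.7, 2.4], [-0.5, 3.0], [-0.1, 1.2], [0.0, 2.6]]
bottle cap [0.738 0.04  0.2  ]
tape [0.455 0.015 0.048]
tumb [0.365 0.562 0.16 ]
pinkhead [0.301 0.17  0.16 ]
blue [0.691 0.227 0.16 ]
turq1 [0.588 0.395 0.16 ]
turq2 [0.371 0.379 0.16 ]
lip [[ 0.569 -0.206  0.288]
 [ 0.558 -0.205  0.299]
 [ 0.58  -0.207  0.235]]
```

```bash
sed -i 's/\.165\]/.189]/g' fit.py; cat >> h.py <<'E'
def to(p,yaw):
    "tool-axes shift + turn(deg) to bring TCP to p with tool y along world direction yaw+90deg (mod 180)"
    s=manip.observe(); w,x,y,z=s['tcp_rot']; M=R.from_quat([x,y,z,w]).as_matrix()
    d=M.T@(np.array(p)-s['position']); ty=np.array([-np.sin(yaw),np.cos(yaw),0])
    v=M.T@ty; t=np.degrees(np.arctan2(-v[0],v[1])); t=(t+90)%180-90
    print('shift mm',(d*1000).round(1),'turn',t.round(1),'| tcp',np.round(s['position'],4),'q',np.round(s['tcp_rot'],3),'F',np.round(s['ft_force'],1),'w',round(s['gripper_width'],3),round(s['finger_force'],1),'t',s['clock'],'j',np.round(s['joint_positions'],2))
E
python3 fit.py; python3 -c "
from h import *
to([.66,.0,.35],-.07);to([.62,-.21,.35],-.07)"
```

```text
case [ 0.4959 -0.2008 -0.0705  1.3504]
[[-1.4, -0.4], [0.2, -0.0], [-1.0, 1.1], [0.2, 0.9], [-1.1, 1.9], [1.6, -0.0], [-0.3, -1.0], [-0.7, -1.1], [0.3, -0.8], [0.6, -0.8]]
scan [ 0.4958  0.2323 -0.1241]
[[-0.7, -0.5], [-0.1, -0.0], [0.2, -1.2], [-0.7, -0.9], [-1.0, -0.6], [-0.5, -0.0], [-0.3, -1.5], [0.1, -0.2]]
bottle cap [0.738 0.04  0.2  ]
tape [0.455 0.015 0.048]
tumb [0.365 0.562 0.16 ]
pinkhead [0.301 0.17  0.16 ]
blue [0.691 0.227 0.16 ]
turq1 [0.588 0.395 0.16 ]
turq2 [0.371 0.379 0.16 ]
lip [[ 0.569 -0.206  0.288]
 [ 0.558 -0.205  0.299]
 [ 0.58  -0.207  0.235]]
shift mm [-633.4 -414.5 -105.7] turn -12.3 | tcp [0.1685 0.5756 0.2436] q [-0.     0.142  0.99  -0.001] F [ 0.1  0.5 -1. ] w 1.0 0.0 t 0.1 j [ 1.23  0.09  1.23  0.    1.82 -0.06]
shift mm [-654.1 -627.3 -105.4] turn -12.3 | tcp [0.1685 0.5756 0.2436] q [-0.     0.142  0.99  -0.001] F [ 0.1  0.5 -1. ] w 1.0 0.0 t 0.1 j [ 1.23  0.09  1.23  0.    1.82 -0.06]
```

```bash
python3 -m pendant '[[0,0,-0.05,0,0],[-0.03,-0.02,-0.1,-4,0],[-0.075,-0.05,-0.106,-8,0],[-0.12,-0.08,-0.106,-12.3,0],[-0.165,-0.11,-0.106,-12.3,0],[-0.21,-0.14,-0.106,-12.3,0],[-0.255,-0.17,-0.106,-12.3,0],[-0.3,-0.2,-0.106,-12.3,0],[-0.345,-0.23,-0.106,-12.3,0],[-0.345,-0.23,-0.106,-12.3,0]]'
python3 -c "
from h import *
to([.66,.0,.35],-.07);to([.63,-.21,.35],-.07)"
```

```text
clock: 1.35
position: [0.4368, 0.2555, 0.3497]
tcp_rot: [-0.001, 0.038, 0.999, -0.001]
ft_force: [-0.6, -0.2, 0.6]
gripper_width: 0.006
finger_force: 0.0
shift mm [-2.419e+02 -2.379e+02 -2.000e-01] turn -0.3 | tcp [0.4368 0.2555 0.3497] q [-0.001  0.038  0.999 -0.001] F [-0.6 -0.2  0.6] w 0.006 0.0 t 1.35 j [ 0.46 -0.11  1.24 -0.    2.01 -1.03]
shift mm [-2.279e+02 -4.496e+02  1.000e-01] turn -0.3 | tcp [0.4368 0.2555 0.3497] q [-0.001  0.038  0.999 -0.001] F [-0.6 -0.2  0.6] w 0.006 0.0 t 1.35 j [ 0.46 -0.11  1.24 -0.    2.01 -1.03]
```

```bash
python3 -m pendant '[[-0.045,-0.04,0,0,0],[-0.09,-0.08,0,0,0],[-0.135,-0.12,0,0,0],[-0.18,-0.165,0,0,0],[-0.225,-0.21,0,0,0],[-0.24,-0.26,0,0,0],[-0.235,-0.31,0,0,0],[-0.23,-0.36,0,0,0],[-0.228,-0.41,0,0,0],[-0.228,-0.45,0,0,0]]'
python3 - <<'E'
from h import *
import numpy as np
q=np.load('case.npy')
to([.625,-.21,.276],-.07)
# tip path on outer face r=.17 -> TCP (half finger 10 mm), relative to case frame
x,y,w,a0=q
for a in np.r_[a0,np.arange(1.3,-.01,-.13)]:
    l=.102-.17*np.cos(a)+.016*np.sin(a)+.010; z=.085+.17*np.sin(a)+.016*np.cos(a)+.022
    p=R.from_euler('z',w).apply([l,-.0,0])+[x,y,z]; print(round(a,2),p.round(4))
cv2.imwrite('pics/w1.png',np.hstack([manip.grab_frame('scene')[120:280,90:290]]).repeat(3,0).repeat(3,1)[:,:,::-1])
E
```

```text
clock: 2.6
position: [0.6309, -0.207, 0.3504]
tcp_rot: [-0.0, 0.035, 0.999, 0.0]
ft_force: [-0.2, -0.3, -0.3]
gripper_width: 0.002
finger_force: 0.0
shift mm [ 5.6 -3.4 74.4] turn 0.0 | tcp [ 0.6309 -0.207   0.3504] q [-0.     0.035  0.999  0.   ] F [-0.2 -0.3 -0.3] w 0.002 0.0 t 2.6 j [-0.37  0.33  0.76  0.    2.04 -1.87]
1.35 [ 0.5861 -0.2071  0.2764]
1.3 [ 0.5776 -0.2065  0.2751]
1.17 [ 0.5561 -0.205   0.2698]
1.04 [ 0.5355 -0.2036  0.2617]
0.91 [ 0.5161 -0.2022  0.251 ]
0.78 [ 0.4983 -0.2009  0.2379]
0.65 [ 0.4823 -0.1998  0.2226]
0.52 [ 0.4684 -0.1988  0.2054]
0.39 [ 0.4568 -0.198   0.1864]
0.26 [ 0.4478 -0.1974  0.1662]
0.13 [ 0.4415 -0.1969  0.1449]
-0.0 [ 0.438  -0.1967  0.123 ]
```

View pics/w1.png

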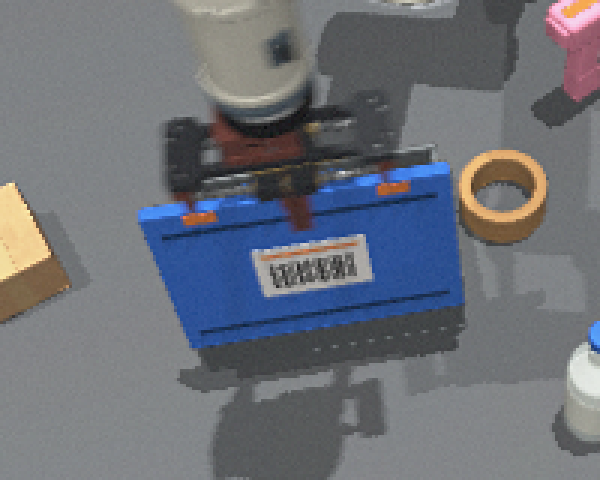

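The closed fingers are behind the lid's outer face, in line with the label (crop about (300,220)). Now I'll lower them and swing the lid down.

```bash
python3 -m pendant '[[0,0,0.04,0,0],[0,0,0.074,0,0],[0.025,0,0.074,0,0],[0.045,0,0.074,0,0],[0.06,0,0.077,0,0],[0.075,0,0.081,0,0],[0.096,0,0.089,0,0],[0.115,0,0.1,0,0],[0.133,0,0.1125,0,0],[0.149,0,0.128,0,0]]'
python3 - <<'E'
from h import *
to([.438,-.197,.1225],-.07)
E
```

```text
clock: 3.9
position: [0.4825, -0.1947, 0.2228]
tcp_rot: [0.001, 0.034, 0.999, 0.0]
ft_force: [1.2, -0.5, 1.6]
gripper_width: 0.003
finger_force: 0.8
shift mm [ 44.4  -5.4 100.3] turn 0.1 | tcp [ 0.4825 -0.1947  0.2228] q [0.001 0.034 0.999 0.   ] F [ 1.2 -0.5  1.6] w 0.003 0.8 t 3.9 j [-0.45 -0.13  1.49  0.    1.78 -1.95]
```

Contact force is about 2 N, which fits friction in the hinges. I'll continue along the arc, more slowly.

```bash
python3 -m pendant '[[0.007,0,0.0085,0,0],[0.014,0,0.017,0,0],[0.02,0,0.0265,0,0],[0.0255,0,0.036,0,0],[0.03,0,0.046,0,0],[0.0345,0,0.056,0,0],[0.038,0,0.0665,0,0],[0.041,0,0.077,0,0],[0.043,0,0.085,0,0],[0.044,0,0.092,0,0]]'
python3 -m pendant '[[0,0,0.003,0,0],[0,0,0.005,0,0],[0,0,0.007,0,0]]'
```

```text
clock: 5.15
position: [0.4382, -0.1932, 0.1301]
tcp_rot: [-0.0, 0.035, 0.999, -0.0]
ft_force: [0.5, -0.8, 1.4]
gripper_width: 0.005
finger_force: 0.5
clock: 5.52
position: [0.4385, -0.1932, 0.1237]
tcp_rot: [0.0, 0.035, 0.999, -0.0]
ft_force: [-2.0, 0.5, 0.8]
gripper_width: 0.006
finger_force: 0.5
```

```bash
python3 -m pendant '[[0,0,0.001,0,0],[0,0,0.002,0,0],[0,0,0.003,0,0],[0,0,0.003,0,0]]'
```

```text
clock: 6.02
position: [0.4386, -0.1932, 0.1232]
tcp_rot: [0.001, 0.035, 0.999, -0.0]
ft_force: [-5.8, 2.9, 13.1]
gripper_width: 0.006
finger_force: 6.2
```

The lid is on its stop: the tips are at z 0.101 and the force has risen to 13 N. Now I'll retreat and go above the scanner.

```bash
python3 -m pendant '[[0,0,-0.02,0,0],[0,0,-0.07,0,0],[0,0,-0.13,0,0],[0,0.01,-0.18,0,0.5],[-0.01,0.06,-0.2,3,1],[-0.02,0.11,-0.2,3,1],[-0.03,0.16,-0.2,3,1],[-0.04,0.21,-0.2,3,1],[-0.05,0.26,-0.2,3,1],[-0.05,0.31,-0.2,3,1]]'
python3 - <<'E'
from h import *
to([.5295,.2281,.30],-.124)
E
```

```text
clock: 7.28
position: [0.5105, 0.1143, 0.321]
tcp_rot: [0.0, 0.061, 0.998, 0.0]
ft_force: [1.0, 0.5, 0.9]
gripper_width: 0.759
finger_force: 0.0
shift mm [ -5.  115.2  21. ] turn 0.1 | tcp [0.5105 0.1143 0.321 ] q [0.    0.061 0.998 0.   ] F [1.  0.5 0.9] w 0.759 0.0 t 7.275 j [ 0.16 -0.09  1.27  0.    1.96 -1.29]
```

```bash
python3 -m pendant '[[0,0.05,0,0,1],[-0.002,0.1,0,0,1],[-0.005,0.115,0,0,1],[-0.005,0.115,0,0,1],[-0.005,0.115,0,0,1]]'
python3 - <<'E'
from h import *
to([.5295,.2281,.30],-.124)
i=manip.camera_info('wrist'); w=manip.grab_frame('wrist'); t=manip.grab_frame('top')
cv2.imwrite('pics/wr_raw.png',w[:,:,::-1])
b=lambda L:R.from_euler('z',-.124).apply(L)+[.4958,.2323,0]
c=b([[.045,.025,.189],[.045,-.025,.189],[-.033,-.025,.189],[-.033,.025,.189]]); print(proj(i,c).round(1).tolist())
q=np.load('case.npy'); L=R.from_euler('z',q[2]).apply([[-.035,-.055,.101],[.035,-.055,.101],[.035,.055,.101],[-.035,.055,.101]])+[q[0],q[1],0]
T=manip.camera_info('top'); print(proj(T,L).round(1).tolist())
o=np.zeros((600,800,3),np.uint8); o[:384,:512]=w
o[384:584,:400]=cv2.resize(t[150:250,230:430],(400,200)); cv2.imwrite('pics/w2.png',o[:,:,::-1])
E
```

```text
clock: 7.9
position: [0.5292, 0.2248, 0.3211]
tcp_rot: [0.0, 0.062, 0.998, -0.0]
ft_force: [-1.2, 0.1, 0.9]
gripper_width: 0.999
finger_force: 0.0
shift mm [ 0.1  3.3 21.1] turn 0.0 | tcp [0.5292 0.2248 0.3211] q [ 0.     0.062  0.998 -0.   ] F [-1.2  0.1  0.9] w 0.999 0.0 t 7.9 j [ 0.34  0.05  1.13 -0.    1.95 -1.1 ]
[[281.3, 195.9], [227.7, 195.9], [225.8, 109.7], [284.1, 109.8]]
[[324.3, 203.9], [324.8, 185.9], [296.1, 184.2], [295.4, 202.2]]
```

View pics/w2.png

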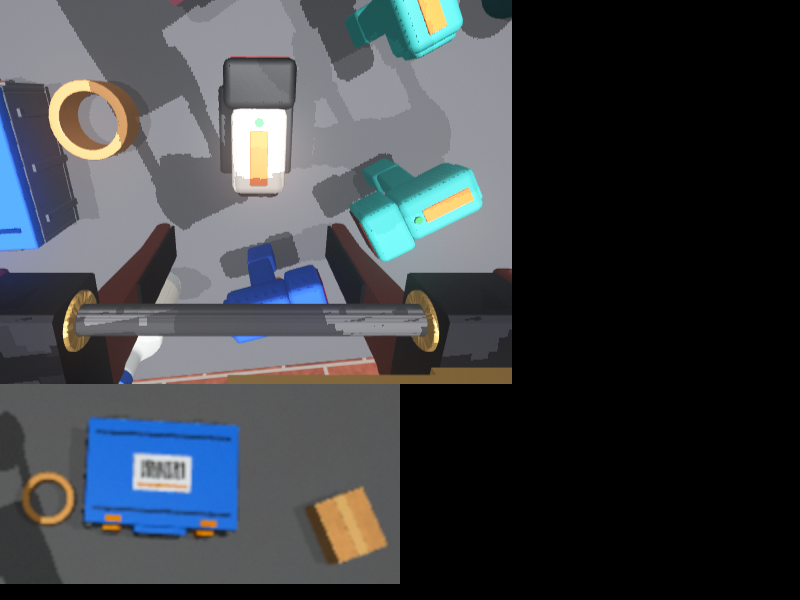

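The top inset shows the lid shut with the label at about (310.7,194), as predicted. In the wrist picture the head is centred at column 258.5 against 254.7 predicted, so the scanner is about 3.5 mm further to +y. I'll correct for that and descend.

```bash
python3 -m pendant '[[0,0.006,0.05,0,1],[0,0.006,0.08,0,1],[0,0.006,0.09,0,1],[0,0.006,0.09,0,1],[0,0.006,0.09,0,1]]'
python3 -c "
from h import *
to([.5299,.231,.167],-.124)"
```

```text
clock: 8.62
position: [0.5304, 0.232, 0.2329]
tcp_rot: [0.001, 0.061, 0.998, 0.001]
ft_force: [-0.4, 0.0, -0.0]
gripper_width: 0.996
finger_force: 0.0
shift mm [ 0.5 -1.1 65.9] turn 0.1 | tcp [0.5304 0.232  0.2329] q [0.001 0.061 0.998 0.001] F [-0.4  0.  -0. ] w 0.996 0.0 t 8.625 j [ 0.35  0.03  1.32 -0.    1.79 -1.09]
```

```bash
python3 -m pendant '[[0,0,0.03,0,1],[0,0,0.055,0,1],[0,0,0.066,0,1],[0,0,0.066,0,1],[0,0,0.066,0,0.7],[0,0,0.066,0,0.6],[0,0,0.066,0,0.4],[0,0,0.066,0,0.3],[0,0,0.066,0,0.3],[0,0,0.066,0,0.3]]'
```

```text
clock: 9.88
position: [0.5299, 0.2321, 0.1649]
tcp_rot: [0.0, 0.061, 0.998, 0.0]
ft_force: [0.2, 0.1, 0.9]
gripper_width: 0.572
finger_force: 30.0
```

Gripped: the opening is 50.3 mm, the same as the head's width, at 30 N. Now the lift, straight up.

```bash
python3 -m pendant '[[0,0,-0.01,0,0.3],[0,0,-0.02,0,0.3],[0,0,-0.035,0,0.3],[0,0,-0.05,0,0.3],[0,0,-0.07,0,0.3],[0,0,-0.09,0,0.3],[0,0,-0.11,0,0.3],[0,0,-0.12,0,0.3],[0,0,-0.12,0,0.3],[0,0,-0.12,0,0.3]]'
python3 - <<'E'
from h import *
to([.5299,.231,.167],-.124)
w=manip.grab_frame('wrist'); t=manip.grab_frame('scene')
o=np.zeros((600,800,3),np.uint8); o[:384,:512]=w
o[300:600,400:]=cv2.resize(t[80:230,240:440],(400,300)); cv2.imwrite('pics/w3.png',o[:,:,::-1])
E
```

```text
clock: 11.12
position: [0.5296, 0.232, 0.2837]
tcp_rot: [-0.001, 0.061, 0.998, -0.0]
ft_force: [-0.5, -1.0, -2.9]
gripper_width: 0.566
finger_force: 30.0
shift mm [ -0.5  -0.9 116.7] turn 0.1 | tcp [0.5296 0.232  0.2837] q [-0.001  0.061  0.998 -0.   ] F [-0.5 -1.  -2.9] w 0.566 30.0 t 11.125 j [ 0.35  0.04  1.21 -0.    1.89 -1.09]
```

View pics/w3.png

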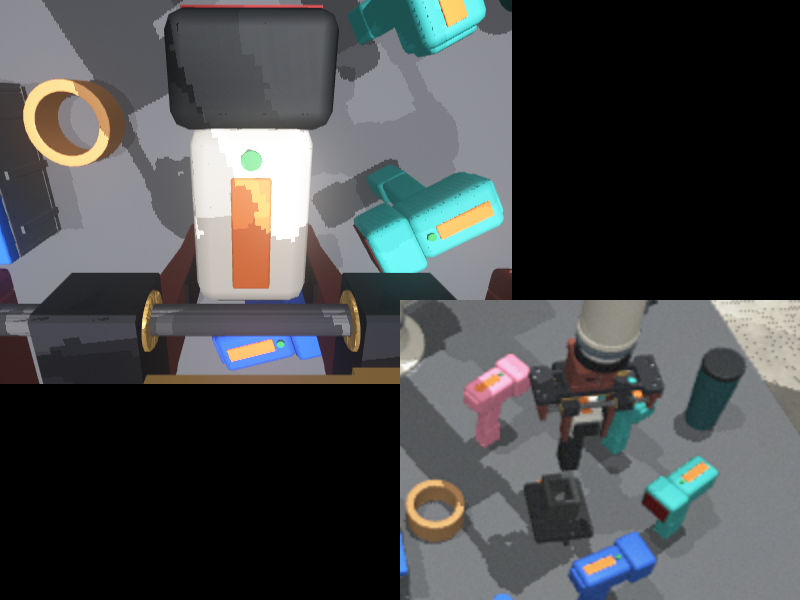

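The scanner came straight up and is held level; it did not pivot. The tool cannot tilt, so I'll turn the scanner in the fingers instead. I'll put the foot just behind the fixed socket block and draw the head towards the robot, so the block's edge swings the foot back and the nose down.

```bash
python3 -m pendant '[[-0.03,0.003,0,0,0.3],[-0.061,0.003,0,0,0.3],[-0.061,0.003,0.03,0,0.3],[-0.061,0.003,0.06,0,0.3],[-0.061,0.003,0.085,0,0.3],[-0.061,0.003,0.095,0,0.3],[-0.061,0.003,0.095,0,0.3]]'
python3 -m pendant '[[0.01,0,0,0,0.3],[0.02,0,-0.003,0,0.3],[0.03,0,-0.007,0,0.3],[0.04,0,-0.01,0,0.3],[0.05,0,-0.01,0,0.3],[0.06,0,-0.01,0,0.3],[0.075,0,-0.01,0,0.3],[0.075,0,-0.01,0,0.3]]'
```

```text
clock: 12.1
position: [0.5903, 0.2275, 0.1888]
tcp_rot: [-0.001, 0.061, 0.998, -0.0]
ft_force: [-0.2, -0.3, -1.9]
gripper_width: 0.57
finger_force: 30.0
clock: 13.1
position: [0.5147, 0.2371, 0.1996]
tcp_rot: [-0.001, 0.061, 0.998, 0.0]
ft_force: [1.7, -0.1, -1.0]
gripper_width: 0.57
finger_force: 30.0
```

```bash
python3 - <<'E'
from h import *
to([.5299,.231,.167],-.124)
w=manip.grab_frame('wrist'); t=manip.grab_frame('scene')
o=np.zeros((600,800,3),np.uint8); o[:384,:512]=w
o[300:600,400:]=cv2.resize(t[80:230,240:440],(400,300)); cv2.imwrite('pics/w4.png',o[:,:,::-1])
E
```

```text
shift mm [-15.9  -4.3  32.6] turn 0.2 | tcp [0.5147 0.2371 0.1996] q [-0.001  0.061  0.998  0.   ] F [ 1.7 -0.1 -1. ] w 0.57 30.0 t 13.1 j [ 0.37 -0.    1.41  0.    1.74 -1.08]
```

View pics/w4.png

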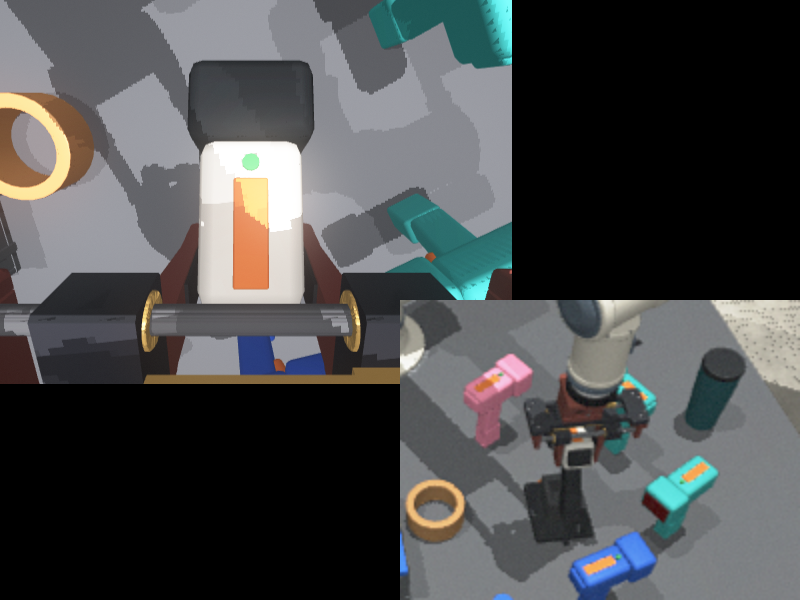

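It works: the nose has dropped about 30° (hood foreshortened at (250,100)), with under 2 N of force. I'll continue along the arc.

```bash
python3 -m pendant '[[0.011,0,0.002,0,0.3],[0.022,0,0.005,0,0.3],[0.033,0,0.008,0,0.3],[0.043,0,0.013,0,0.3],[0.053,0,0.018,0,0.3],[0.064,0,0.024,0,0.3],[0.07,0,0.029,0,0.3],[0.07,0,0.029,0,0.3]]'
python3 -m pendant '[[-0.01,0,-0.01,0,0.3],[-0.01,0,-0.05,0,0.3],[-0.01,0,-0.1,0,0.3],[-0.01,0,-0.15,0,0.3],[-0.01,0,-0.17,0,0.3],[-0.01,0,-0.17,0,0.3]]'
python3 - <<'E'
from h import *
to([.5299,.231,.167],-.124)
i=manip.camera_info('wrist');w=manip.grab_frame('wrist'); t=manip.grab_frame('scene')
import pickle; pickle.dump((i,manip.observe()),open('wi.pkl','wb'))
o=np.zeros((600,800,3),np.uint8); o[:384,:512]=w
o[300:600,400:]=cv2.resize(t[50:200,240:440],(400,300)); cv2.imwrite('pics/w5.png',o[:,:,::-1])
E
```

```text
clock: 14.2
position: [0.4458, 0.2454, 0.1696]
tcp_rot: [-0.001, 0.061, 0.998, -0.0]
ft_force: [1.0, 0.9, 0.5]
gripper_width: 0.57
finger_force: 30.0
clock: 14.95
position: [0.4575, 0.244, 0.3419]
tcp_rot: [0.001, 0.061, 0.998, 0.0]
ft_force: [0.2, -1.1, -2.7]
gripper_width: 0.569
finger_force: 30.0
shift mm [-73.2  -4.2 175. ] turn 0.1 | tcp [0.4575 0.244  0.3419] q [0.001 0.061 0.998 0.   ] F [ 0.2 -1.1 -2.7] w 0.569 30.0 t 14.95 j [ 0.42 -0.09  1.23  0.    1.99 -1.02]
```

View pics/w5.png

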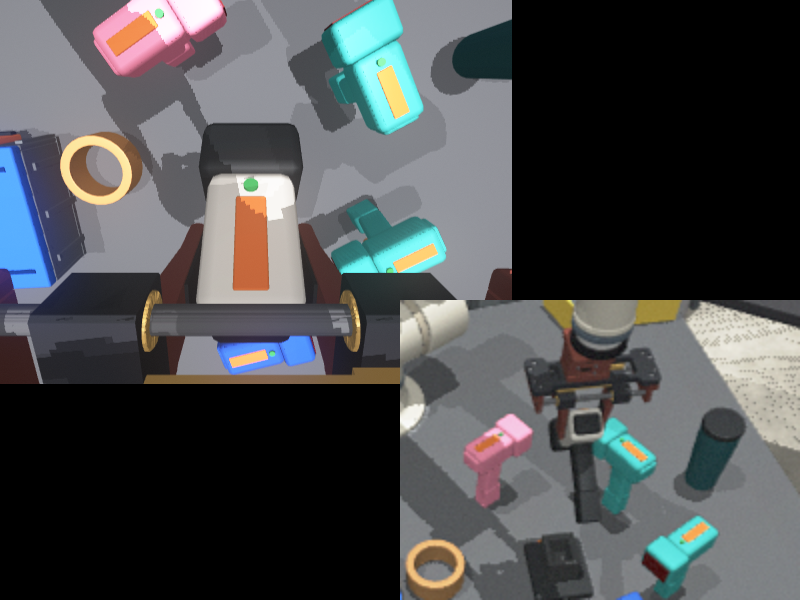

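The nose is now steeply down and the scanner is clear of the cradle. I'll estimate the pitch from the orange strip and the LED, comparing the level picture w3 with this one.

```bash
cat > pitch.py <<'E'
from h import *
import pickle
from scipy.optimize import least_squares
i,s=pickle.load(open('wi.pkl','rb'))
w,x,y,z=s['tcp_rot'];M=R.from_quat([x,y,z,w]).as_matrix();T=np.array(i['world_from_camera'])
# camera in tool frame
C=dict(i);Q=np.eye(4);Q[:3,:3]=M.T@T[:3,:3];Q[:3,3]=M.T@(T[:3,3]-s['position']);C['world_from_camera']=Q
# tool-frame: points rel. to pivot (0,0,.003); scanner x_s=-tool x, z_s=-tool z, y_s=tool y
def place(Ps,th,dx,dz,dy=0):
    Ps=np.array(Ps); a=Ps[:,0]; b=Ps[:,2]; c,sn=np.cos(th),np.sin(th)
    X=a*c-b*sn+dx; Z=a*sn+b*c+dz   # nose-down th
    return np.c_[-X,Ps[:,1]+dy,.003-Z]
lev=[(232,178),(271,178),(233,288),(270,288),(251,160)]
now=[(236,196),(267,196),(233,290),(269,290),(251,185)]
hd=lambda u,v:atz(C,u,v,.003-.026)  # head top is ~27 mm above pivot
pts=[]
for u,v in lev:
    p=hd(u,v); pts.append([-p[0],p[1],.026])
pts=np.array(pts); print(pts.round(4).tolist())
print('head top corners level check rear/front', [hd(*k).round(4).tolist() for k in((197,300),(305,300),(193,130),(310,130))])
f=lambda q:(proj(C,place(pts,q[0],q[1],q[2],q[3]))-now).ravel()
r=least_squares(f,[1,0,0,0],x_scale=[1,.01,.01,.01]);print('free',np.degrees(r.x[0]).round(1),r.x[1:].round(4),r.fun.round(1))
r=least_squares(lambda q:f([q[0],0,0,q[1]]),[1,0],x_scale=[1,.01]);print('pivot fixed',np.degrees(r.x[0]).round(1),r.x[1:].round(4),r.fun.round(1))
E
python3 pitch.py
```

```text
[[-0.0476, -0.0077, 0.026], [-0.0476, 0.0081, 0.026], [0.0044, -0.0082, 0.026], [0.0044, 0.0087, 0.026], [-0.055, -0.0, 0.026]]
head top corners level check rear/front [[-0.0109, -0.0249, -0.023], [-0.0109, 0.025, -0.023], [0.0668, -0.0224, -0.023], [0.0668, 0.0227, -0.023]]
free 52.8 [ 0.0238  0.0065 -0.    ] [ 0.9 -0.1 -1.7 -0.1  0.1  0.1  0.9  0.1 -0.3  0.1]
pivot fixed -10.3 [-0.0001] [-5.1  1.2  4.9  1.2  0.1  4.9  0.5  4.9 -0.2 -5.1]
```

The fit gives a pitch of about 53° nose-down. It agrees with the block-edge geometry: s comes to 0.115 and 0.108 from the two equations, so the scanner slid a little in the pads while turning. Next I'll work out the final pose, with the window 12 cm from the label.

```bash
python3 -c "
from h import *
to([.6134,-.2090,.342],-.07)"
```

```text
shift mm [-210.7 -430.4   -3.1] turn -3.0 | tcp [0.457  0.2439 0.3388] q [-0.001  0.061  0.998 -0.001] F [-0.4  0.1 -2.9] w 0.566 30.0 t 15.05 j [ 0.42 -0.09  1.24  0.    1.99 -1.02]
```

```bash
python3 -m pendant '[[-0.006,-0.012,0,0,0.3],[-0.02,-0.04,0,-1,0.3],[-0.038,-0.078,0,-2,0.3],[-0.056,-0.116,0,-3,0.3],[-0.074,-0.154,0,-3,0.3],[-0.092,-0.192,0,-3,0.3],[-0.11,-0.23,0,-3,0.3],[-0.128,-0.268,0,-3,0.3],[-0.14,-0.29,0,-3,0.3],[-0.146,-0.3,0,-3,0.3]]'
python3 -m pendant '[[-0.01,-0.02,0,0,0.3],[-0.026,-0.052,0,0,0.3],[-0.042,-0.086,0,0,0.3],[-0.055,-0.112,0,0,0.3],[-0.061,-0.126,0,0,0.3],[-0.062,-0.13,0,0,0.3],[-0.062,-0.13,0,0,0.3]]'
python3 -c "
from h import *
to([.6134,-.2090,.279],-.07)"
```

```text
clock: 16.3
position: [0.5648, -0.0735, 0.3389]
tcp_rot: [-0.001, 0.036, 0.999, 0.0]
ft_force: [0.1, 0.4, -3.2]
gripper_width: 0.57
finger_force: 30.0
clock: 17.18
position: [0.6176, -0.205, 0.3409]
tcp_rot: [0.0, 0.035, 0.999, 0.0]
ft_force: [0.1, 0.5, -2.8]
gripper_width: 0.57
finger_force: 30.0
shift mm [ 4.  -4.3 61.9] turn 0.0 | tcp [ 0.6176 -0.205   0.3409] q [0.    0.035 0.999 0.   ] F [ 0.1  0.5 -2.8] w 0.57 30.0 t 17.175 j [-0.37  0.28  0.84  0.    2.02 -1.87]
```

```bash
python3 -m pendant '[[0.001,-0.001,0.01,0,0.3],[0.002,-0.002,0.025,0,0.3],[0.004,-0.004,0.04,0,0.3],[0.004,-0.004,0.053,0,0.3],[0.004,-0.004,0.06,0,0.3],[0.004,-0.004,0.06,0,0.3],[0.004,-0.004,0.06,0,0.3]]'
python3 - <<'E'
from h import *
import pickle
to([.6134,-.2090,.279],-.07)
s=manip.observe(); i=manip.camera_info('wrist');w=manip.grab_frame('wrist'); t=manip.grab_frame('scene')
pickle.dump((i,s),open('wi.pkl','wb'))
o=np.zeros((600,800,3),np.uint8); o[:384,:512]=w
o[300:600,400:]=cv2.resize(t[110:260,90:290],(400,300)); cv2.imwrite('pics/w6.png',o[:,:,::-1])
q=np.load('case.npy');print(proj(i,R.from_euler('z',q[2]).apply([[0,0,.101],[-.035,-.055,.101],[-.035,.055,.101]])+[q[0],q[1],0]).round(1).tolist())
E
```

```text
clock: 18.05
position: [0.6136, -0.2092, 0.2814]
tcp_rot: [0.001, 0.035, 0.999, -0.0]
ft_force: [-0.1, 0.3, -3.4]
gripper_width: 0.572
finger_force: 30.0
shift mm [0.2 0.2 2.4] turn 0.0 | tcp [ 0.6136 -0.2092  0.2814] q [ 0.001  0.035  0.999 -0.   ] F [-0.1  0.3 -3.4] w 0.572 30.0 t 18.05 j [-0.38  0.24  1.    0.    1.9  -1.88]
[[251.4, 52.2], [192.0, 11.0], [311.0, 11.1]]
```

View pics/w6.png

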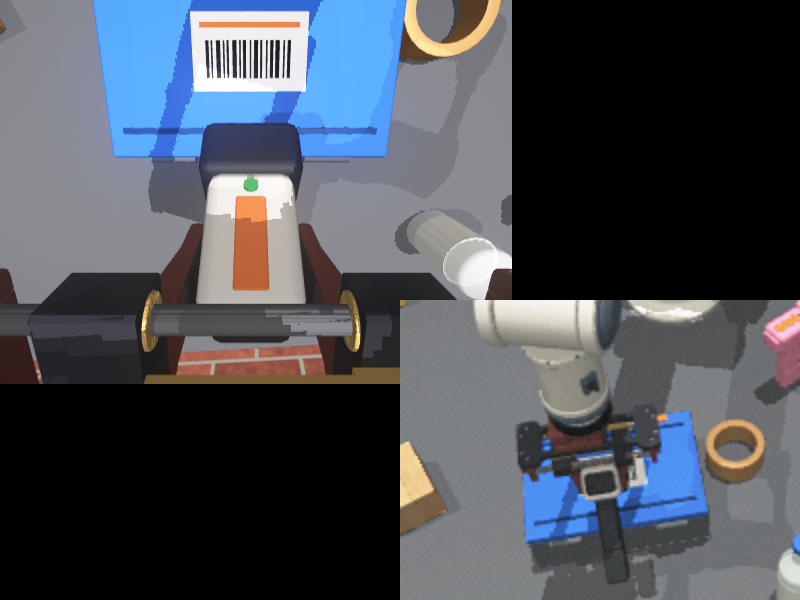

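The label appears exactly where predicted (corners (192,11) and (310,12)). The scanner has not moved in the fingers (LED at (251,185)), and everything is clear. I'll cross-check the pitch with the head front edge and the hood edge, since aim depends on it.

```bash
cat >> pitch.py <<'E'
# extra: head front edge row 130 -> 174 ; hood front top edge row ~9 -> ~124
o,d=ray(C,251,9); k=(-(-.109)-o[0])/d[0]; e=o+d*k; print('hood front top height above pivot',(.003-e[2]).round(4),'width check',(proj(C,[[e[0],.031,e[2]],[e[0],-.031,e[2]]])[:,0]).round(0))
p2=np.vstack([pts,[[-.067,0,.026],[-.109,0,.003-e[2]]]]); n2=np.array(now+[(251,174),(251,124)])
g=lambda q:(proj(C,place(p2,*q))-n2)
print('pred extra rows',proj(C,place(p2,*least_squares(f,[1,0,0,0],x_scale=[1,.01,.01,.01]).x))[5:,1].round(1))
r=least_squares(lambda q:g(q).ravel(),[1,0,0,0],x_scale=[1,.01,.01,.01]);q=r.x
print('all',np.degrees(q[0]).round(1),q[1:].round(4),r.fun.reshape(-1,2)[:,1].round(1), 'sd deg',np.degrees(np.sqrt(np.linalg.inv(r.jac.T@r.jac)[0,0])).round(2))
cs=np.load('case.npy');Lt=M.T@(np.array([cs[0],cs[1],.101])-s['position'])
for q in (q,[q[0]-.09,*q[1:]],[q[0]+.09,*q[1:]]):
    W=place([[-.110,0,.003]],*q)[0]; c,sn=np.cos(q[0]),np.sin(q[0])
    xs=np.array([-c,0,-sn]); zs=np.array([sn,0,-c]); v=Lt-W
    print('label in window frame x,y,z',np.round([v@xs,v[1],v@zs],4),'window h',(s['position']+M@W)[2].round(3))
E
python3 pitch.py
```

```text
[[-0.0488, -0.0077, 0.026], [-0.0489, 0.0077, 0.026], [0.0018, -0.0082, 0.026], [0.0018, 0.0083, 0.026], [-0.0561, -0.0002, 0.026]]
head top corners level check rear/front [[-0.0081, -0.0245, -0.023], [-0.0081, 0.0242, -0.023], [0.0676, -0.0221, -0.023], [0.0676, 0.022, -0.023]]
free 52.5 [ 0.0226  0.0085 -0.0001] [ 0.9 -0.1 -1.6 -0.1 -0.1  0.1  0.8  0.1 -0.2  0. ]
pivot fixed -9.9 [-0.0001] [-5.2  0.9  4.9  0.9  0.1  5.5  0.6  5.5 -0.2 -5.5]
hood front top height above pivot 0.0217 width check [340. 163.]
pred extra rows [169.7 124.4]
all 51.7 [ 0.0241  0.0058 -0.0001] [ 0.7  0.7  0.1  0.1  0.9 -3.5  0.9] sd deg 1.24
label in window frame x,y,z [-0.1218  0.0003 -0.0048] window h 0.2
label in window frame x,y,z [-0.1207  0.0003 -0.0256] window h 0.206
label in window frame x,y,z [-0.1211  0.0003  0.016 ] window h 0.194
```

The pitch is confirmed at about 52°. The label lies at (-122, 0, -5) mm in the window frame, and the aim stays in tolerance for ±5° of pitch error. I'll let it settle and hand in.

```bash
python3 -m pendant '[[0,0,0,0,0.3],[0,0,0,0,0.3],[0,0,0,0,0.3],[0,0,0,0,0.3]]'; python3 -c "
from h import *
print(manip.finish_job())"
```

```text
clock: 18.65
position: [0.6134, -0.2093, 0.2806]
tcp_rot: [-0.0, 0.035, 0.999, -0.0]
ft_force: [0.6, -1.0, -2.4]
gripper_width: 0.57
finger_force: 30.0
the job is handed in; nothing more can be done
None
```

I handed the job in at 18.7 s (no verdict came back): the lid is shut, and the scanner is held still and clear over the case, nose about 52° down by my estimate, window about 12 cm from the label and aimed within about 5 mm of its middle.

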